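# Shut the enclosure and lock its quarter-turn latch

## Task

Swing the cover of the grey enclosure fully shut. Its latch handle stands proud and turned out of line: turn it to the white mark so that its pin lines up with the slot below, press it fully home, and then turn it a quarter turn, all the way to the red mark, to lock the cover; leave the tools and boxes around it where they lie.

Things in the scene. Friction and masses are not known exactly. Their poses are not given: they have to be found in the camera images.
- enclosure: grey steel enclosure lying on its back, fixed to the bench: 160 (x) x 200 (y) x 60 mm high, open at the top, terminals inside, two black cable glands reaching 20 mm out of its right side (-y), two fixing lugs reaching 17 mm out of its left side (+y). Origin at the centre of its underside; its x axis points to the hinge side (far from the robot), z up
- cover (a joint): angle of the hinged grey cover (164 x 208 x 5 mm) in rad: 0 = fully shut, lying on the rim with its outer face 65 mm above the bench; larger = open (start 0.7 to 1.15, end of travel 1.35). It turns about the line along the enclosure's y through point cover_hinge. The hinge is stiff: the cover stays where it is left and takes about 2 to 4 N at its free edge to push down
- cover_hinge (a point): middle of the cover's hinge line, in the enclosure's frame at (0.080, 0, 0.060) m. Axes as the cover's: x lies in the cover and points from its free edge to the hinge, z is the normal of its outer face. The cover's outer face is 5 mm out along z
- cover_corner (a point): point on the outer face of the cover near its free edge and its right (-y) end, 14 mm from the free edge and 75 mm from the middle; clear of the handle, a good place to push the cover. In the cover's frame (cover_hinge) at (-0.150, -0.075, 0.005) m
- latch_press (a joint): how far the latch is pressed in along its axis, in m: 0 = fully proud (start; red stem shows under the handle), 0.012 = fully home. It stays where it is left (friction 3 N, no spring). With the cover shut it goes no deeper than about 0.004 unless latch_turn is within about 0.15 rad of 0. Once home, the handle can turn again: the pin is then under the slotted plate and holds the cover
- latch_turn (a joint): angle of the black latch handle in rad, anticlockwise seen from above: 0 = handle points to the hinge side, at the white mark, pin in line with the slot; 1.571 = end stop, handle points to the enclosure's +y side, at the red mark (locked, if pressed home first). Start 0.5 to 1.35; other stop at -0.6, none at 0. Stays where it is left; takes 1 to 2 N at the handle's end to turn
- handle_hub (a point): centre of the top of the handle's round hub (30 mm across), on the latch axis: where to press. With the cover shut the axis is upright and stands 45 mm to the -x side of the enclosure's centre (y = 0); this point is then 92 mm above the enclosure's underside when the latch is proud, 80 mm when it is home. Its x axis points along the handle
- handle_end (a point): top of the black handle bar, 50 mm out from the latch axis. The bar is 14 mm wide and 11 mm deep and ends 64 mm from the axis, the bar starts outside the hub at 15 mm; with the cover shut, the gap from the bar's underside to the cover's face is 15 mm when proud, 3 mm when home
- keeper_slot (a point): centre of the slot (30 mm along the enclosure's x, 8.6 mm wide) in the steel plate inside the enclosure, under the latch; hidden once the cover is shut. The latch's cross pin is 24 mm long and 5 mm thick, parallel to the handle
- pliers: red-handled pliers, 46 x 156 x 14 mm, loose on the bench to the left of the enclosure; leave alone. Origin at the centre of the underside
- screwdriver: screwdriver with red and black handle, 197 mm long, 30 mm thick, loose to the right of the enclosure; leave alone. Origin at the centre of the underside
- washer_tin: round open metal tin with washers, 64 mm across, 28 mm high, loose beyond the enclosure to the left; leave alone. Origin at the centre of the underside
- fuse_box: small white carton with a blue band, 60 x 45 x 55 mm, loose to the left near the robot; leave alone. Origin at the centre of the underside

How it is judged:
By the outcome, as a careful person would: the job done as asked, in the order asked, and still so for the second after the job is handed in, with the robot touching nothing.
It also fails if it takes over 64 s, if anything falls off the work surface, if the arm or the gripper's body presses on something with over 40 N, if the wrist force passes 120 N, or if a joint passes its speed limit or range.

## Robot

A 6-joint arm with a two-finger parallel gripper is mounted at the origin on a cart in front of the work surface, level with it; the furniture and walls round the work are solid. World frame = base frame: x ahead of the robot, y to its left, z up, the work surface at z = 0. Lengths are in m, angles in rad, forces in N, time in s.
With the tool pointing down it reaches from about 0.275 to 0.775 m from the base axis. Payload 14.6 kg.
Tool frame: the origin (TCP) lies midway between the tips of the shut fingers; the grasp point (between the pads) lies 19 mm behind it (arm.grasp_offset is the distance from the TCP to the grasp point, in m); z points along the fingers, y is the line along which they close (so a half turn about z gives the same grasp; the last joint's range is limited). The gripper opens to 85 mm and grips with 20 to 120 N. Pads are 22 mm wide; open, the fingers measure 114 mm over their backs; the gripper's body (76 mm by 85 mm) begins 54 mm behind the grasp point. The pads swing forward as they close: fully open they stand 13 mm farther back than shut.
Start: joints at [-1.484, 0.263, -0.048, 1.259, 0, 1.415], TCP at [0.126, -0.51, 0.231] pointing down, gripper open.
Joint ranges: [-2.65, 2.65], [-0.89, 1.7], [-1.18, 1.37], [-2.13, 2.11], [-1.35, 1.29], [-3.14, 3.14]. Speed limits (rad/s): [1.89, 1.89, 2.57, 2.79, 3.14, 3.14].

## Interface

Orientations are given as a unit quaternion [x, y, z, w].
In Python, from station import monitor, vision, job, arm gives the robot as it stands.
- The arm moves only by the tool step_arm, never from a script. Its argument "moves" is a list of rows, each an object with "xyz": the shift along the tool's x, y, z in mm, a list of three; "turn": the turn, a rotation vector about the tool's x, y, z in degrees, a list of three; "gripper": the closure, from 0 (fully open) to 1 (shut). A call has 1 to 8 rows; each row is the pose to reach, as a shift and turn from the pose commanded when the call began, along the tool's axes at that moment; what a row does not reach only later rows make up. A row lasts 1/8 s, in which the tool goes at most 62.5 mm and 10.7 degrees, less where a joint would pass 70% of its speed; a pose out of reach is approached as far as the arm can. A call with a gripper value outside its range is refused whole. The fingers move at their own pace and stop on an object; the grip force is fixed at half the most. Time passes only in rows, so rows that repeat a pose let the fingers close. It gives the time, the measured TCP pose, the force, the opening and the grip force at its end, in the units of the state.
- monitor.state(): the state, without advancing time (a new reading comes with each control period).
- vision.get_image(name): name is "scene" or "top" or "wrist"; returns the picture (420x560x3 uint8, red, green, blue); there is no depth.
- vision.camera_info(name): a dict with "mtx" (3x3 intrinsics, pixels), "eye" and "orientation" of the camera in the world. Camera axes: x right, y down, z forward; pixel columns grow to the right and rows downward; lengths in m; the calibration is good to about 2 mm. The wrist camera is an equidistant fisheye: a pixel r from the principal point sees the ray r / f radians off the axis. A picture is of the moment at which its call begins: read the wrist's pose just before it. camera_info takes no time and is no camera call; for the wrist camera it gives the pose at the moment of the call.
- job.finish_job(): hands the job in; it is judged then, once.
The state is a dict: "time_s": time; "joints": joint angles; "joint_vel": joint speeds; "joint_efforts": joint torques, N m; "tcp_pos": TCP position; "ee_rot": TCP orientation; "contact_force": force on the tool from outside, world axes, zero at the start; "moment": the same for the moment, N m; "finger_gap": finger opening in m; "finger_force": force on a finger pad.
Only numpy, scipy, OpenCV 4.12 (cv2) and the standard library are available. Lean on these libraries where they do the work, as an engineer would, in place of code of your own. Each camera call takes 0.05 s, during which the arm holds its last target. There are 200 camera calls.

## Working session

There is one attempt and no reset: what is moved stays moved. The work goes in short steps, Python scripts to look and compute and a tool call to move; the robot and the scene stay as the last step left them, time stands still between calls to the robot, and variables do not carry over. Pictures are saved under pics/ and viewed, at most 10 in all, crops included, and the job is handed in when it is done.

Besides the shell and the picture viewer there is one more tool, called after "Request:" as a command line: name --argument value ..., lists and objects as JSON in quotes. step_arm: Moves the arm, as the interface text tells. Its arguments: {"type":"object","properties":{"moves":{"type":"array","items":{"type":"object","properties":{"xyz":{"type":"array","items":{"type":"number"}},"turn":{"type":"array","items":{"type":"number"}},"gripper":{"type":"number"}}}}},"required":["moves"]}

```bash
mkdir -p pics; ls; python3 - <<'E'
from station import monitor, vision, job, arm
import cv2
s=monitor.state(); print(s['time_s'],s['tcp_pos'],s['ee_rot'],s['finger_gap'])
ims=[]
for n in ['top','scene']:
    c=vision.camera_info(n); print(n,c)
    im=vision.get_image(n)[:,:,::-1]; cv2.imwrite(f'pics/{n}0.png',im)
E
```

```text
pics
0.0 [ 0.12568534 -0.50945007  0.23083578] [ 9.92698081e-01  1.20624390e-01  1.72227556e-05 -5.24715904e-04] 0.0854875908875869
top {'mtx': array([[399.97882683,   0.        , 289.53655591],
       [  0.        , 399.97882683, 211.88648937],
       [  0.        ,   0.        ,   1.        ]]), 'eye': array([0.2976412 , 0.24560457, 0.99883367]), 'orientation': array([-0.68897798,  0.71689739, -0.07668659,  0.07407192])}
scene {'mtx': array([[479.28492561,   0.        , 278.52322701],
       [  0.        , 479.28492561, 203.86792661],
       [  0.        ,   0.        ,   1.        ]]), 'eye': array([0.09061287, 0.85486409, 0.61012257]), 'orientation': array([-0.25259736,  0.85677714, -0.42855804,  0.13588788])}
```

View pics/top0.png

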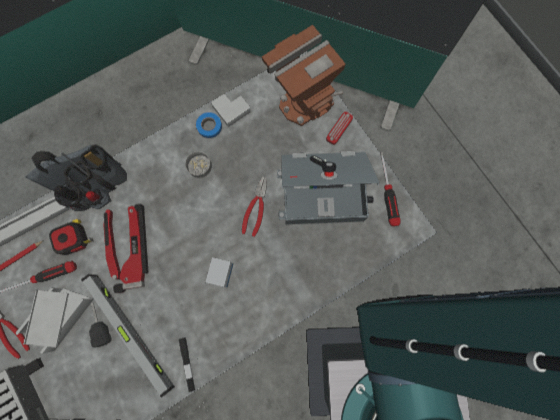

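View pics/scene0.png

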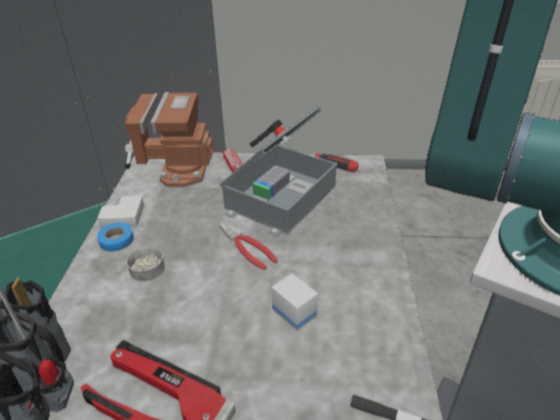

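The top view shows the enclosure at about px (285–370, 150–222), with the cover open and the black and red handle near (322, 163). The scene view shows it at (225–335, 110–230). I'll zoom in on both.

```bash
cat > h.py <<'E'
import numpy as np, cv2
from scipy.spatial.transform import Rotation as R
from station import monitor, vision, job, arm
def ray(n,u,v):
    c=vision.camera_info(n); d=np.linalg.inv(c['mtx'])@[u,v,1]
    return np.array(c['eye']),R.from_quat(c['orientation']).apply(d)
def onz(n,u,v,z):
    e,d=ray(n,u,v); return e+d*(z-e[2])/d[2]
def proj(n,P):
    c=vision.camera_info(n); p=R.from_quat(c['orientation']).inv().apply(np.atleast_2d(P)-c['eye'])@c['mtx'].T
    return p[:,:2]/p[:,2:]
E
python3 - <<'E'
from h import *
t=cv2.imread('pics/top0.png'); s=cv2.imread('pics/scene0.png')
cv2.imwrite('pics/topc.png',cv2.resize(t[135:235,265:405],None,fx=5.5,fy=5.5,interpolation=cv2.INTER_CUBIC))
cv2.imwrite('pics/scenec.png',cv2.resize(s[95:245,205:365],None,fx=4,fy=4,interpolation=cv2.INTER_CUBIC))
for p in [(285,222),(366,220),(285,185),(366,187)]: print(onz('top',*p,.06))
E
```

```text
[0.47691372 0.24983773 0.06      ]
[0.47407898 0.05613394 0.06      ]
[0.56862771 0.24641971 0.06      ]
[0.55572741 0.04957484 0.06      ]
```

View pics/topc.png

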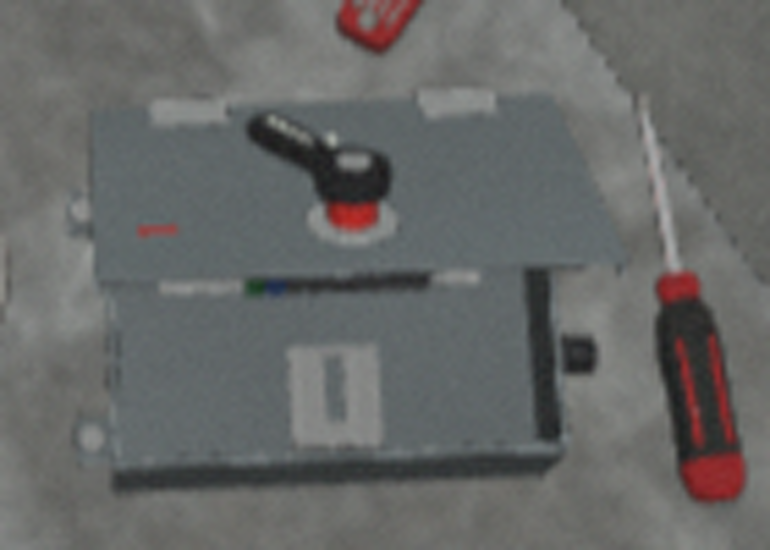

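View pics/scenec.png

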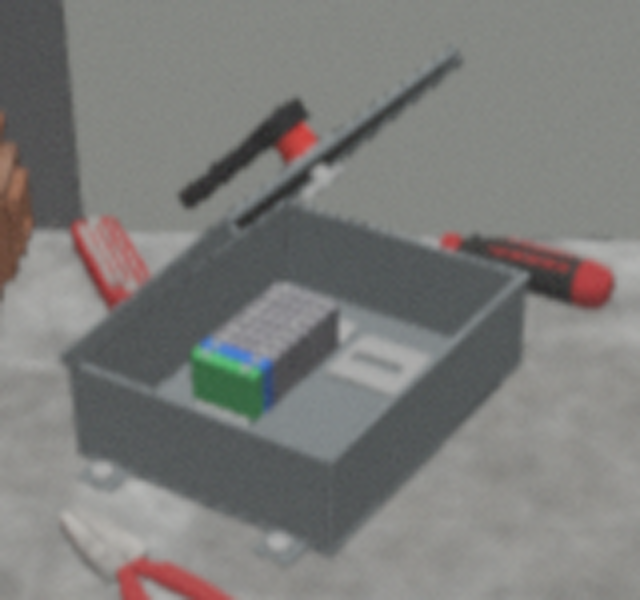

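The crops give these corners. Top view: rim near-left (285.5, 220.1) and near-right (367.2, 216.8); cover free edge from (283.2, 186.5) to (379.2, 183.7). Scene view: rim near-left (287.5, 210.5), near-right (336.2, 163.7) and far-left (222, 184.2). The handle leans to about 60–70° off the hinge direction.

```bash
python3 - <<'E'
from h import *
from scipy.optimize import least_squares
T=[(285.5,220.1),(367.2,216.8)]; S=[(287.5,210.5),(336.2,163.7),(222,184.2)]
for n,L in(('top',T),('scene',S)):
    for p in L: print(n,onz(n,*p,.06).round(4))
def W(P,L): 
    c,s=np.cos(P[2]),np.sin(P[2]); L=np.atleast_2d(L)
    return np.c_[P[0]+c*L[:,0]-s*L[:,1],P[1]+s*L[:,0]+c*L[:,1],L[:,2]]
f=lambda P:np.r_[(proj('top',W(P,[(-.08,.1,.06),(-.08,-.1,.06)]))-T).ravel(),(proj('scene',W(P,[(-.08,.1,.06),(-.08,-.1,.06),(.08,.1,.06)]))-S).ravel()]
r=least_squares(f,[.55,.15,0]); P=r.x; print('pose',P,'res',r.fun.round(1))
def cov(a,L): x,y,z=L; return (.08+x*np.cos(a)+z*np.sin(a),y,.06-x*np.sin(a)+z*np.cos(a))
F=[(283.2,186.5),(379.2,183.7)]
g=lambda q:(proj('top',W(P,[cov(q[0],(-.164,y,0.0025)) for y in(.104,-.104)]))-F).ravel()
q=least_squares(g,[1.]); a=q.x[0]; print('angle',a,q.fun.round(1))
# handle plane: z=.032 on cover
e=(265+255/5.5,135+128/5.5);h=(265+352/5.5,135+160/5.5)
k=least_squares(lambda t:proj('top',W(P,[cov(a,(-.125+.06*np.cos(t[0]),.06*np.sin(t[0]),.031))]))[0]-e,[1.]);print('turn',k.x,k.fun)
print('hub',proj('top',W(P,[cov(a,(-.125,0,.032))])),h)
yaw=np.degrees(P[2]); print('yaw',yaw)
for b in(a+.1,a,.7,.4,0): print(b,W(P,[cov(b,(-.145,-.085,.005))]).round(4))
E
```

```text
top [0.4815 0.2485 0.06  ]
top [0.4818 0.0526 0.06  ]
scene [0.4796 0.2487 0.06  ]
scene [0.4799 0.052  0.06  ]
scene [0.6407 0.2451 0.06  ]
pose [ 0.5603821   0.1489989  -0.00281588] res [-0.3  0.3  1.5  0.6 -0.6 -0.   0.5 -0.6 -1.1  0.9]
angle 0.8134326017042591 [-1.3  0.4  0.5 -0.3]
turn [0.6485401] [-0.46052817 -1.28881058]
hub [[329.1556435  164.77748566]] (329.0, 164.0909090909091)
yaw -0.16133828598728653
0.9134326017042591 [[0.5555 0.064  0.1778]]
0.8134326017042591 [[0.5442 0.064  0.1688]]
0.7 [[0.5325 0.0641 0.1572]]
0.4 [[0.5085 0.0641 0.1211]]
0 [[0.4951 0.0642 0.065 ]]
```

Request:
step_arm --moves '[{"xyz": [543,-456,0],"turn": [0,0,13.9],"gripper": 1},{"xyz": [543,-456,0],"turn": [0,0,13.9],"gripper": 1},{"xyz": [543,-456,0],"turn": [0,0,13.9],"gripper": 1},{"xyz": [543,-456,0],"turn": [0,0,13.9],"gripper": 1},{"xyz": [543,-456,0],"turn": [0,0,13.9],"gripper": 1},{"xyz": [543,-456,0],"turn": [0,0,13.9],"gripper": 1},{"xyz": [543,-456,0],"turn": [0,0,13.9],"gripper": 1},{"xyz": [543,-456,0],"turn": [0,0,13.9],"gripper": 1}]'

```text
time_s: 1.1
tcp_pos: [0.4213, -0.1039, 0.2313]
ee_rot: [1.0, -0.0, 0.0, 0.0]
contact_force: [0.3, -1.2, -0.4]
finger_gap: 0.0001
finger_force: 0.0
```

Request:
step_arm --moves '[{"xyz": [120,-160,0],"gripper": 1},{"xyz": [120,-160,0],"gripper": 1},{"xyz": [120,-160,0],"gripper": 1},{"xyz": [120,-160,0],"gripper": 1},{"xyz": [120,-160,0],"gripper": 1}]'

```text
$.moves[0]: bad value
```

Request:
step_arm --moves '[{"xyz": [120,-160,0],"turn": [0,0,0],"gripper": 1},{"xyz": [120,-160,0],"turn": [0,0,0],"gripper": 1},{"xyz": [120,-160,0],"turn": [0,0,0],"gripper": 1},{"xyz": [120,-160,0],"turn": [0,0,0],"gripper": 1},{"xyz": [120,-160,0],"turn": [0,0,0],"gripper": 1}]'

```text
time_s: 1.72
tcp_pos: [0.5405, 0.0544, 0.2308]
ee_rot: [1.0, 0.0, -0.001, 0.0]
contact_force: [-0.6, -0.0, -0.6]
finger_gap: 0.0
finger_force: 0.0
```

Request:
step_arm --moves '[{"xyz": [7,-6,31],"turn": [0,0,0],"gripper": 1},{"xyz": [4,-6,59],"turn": [0,0,0],"gripper": 1},{"xyz": [-3,-6,76],"turn": [0,0,0],"gripper": 1},{"xyz": [-15,-6,94],"turn": [0,0,0],"gripper": 1},{"xyz": [-26,-6,111],"turn": [0,0,0],"gripper": 1},{"xyz": [-34,-6,131],"turn": [0,0,0],"gripper": 1},{"xyz": [-40,-6,151],"turn": [0,0,0],"gripper": 1},{"xyz": [-42,-6,162],"turn": [0,0,0],"gripper": 1}]'

```text
time_s: 2.72
tcp_pos: [0.4975, 0.0588, 0.0689]
ee_rot: [1.0, -0.001, -0.0, 0.0]
contact_force: [-0.4, -0.7, 1.6]
finger_gap: 0.0001
finger_force: 0.5
```

Next I press it down to the rim in small steps.

Request:
step_arm --moves '[{"xyz": [0,0,2],"turn": [0,0,0],"gripper": 1},{"xyz": [0,0,4],"turn": [0,0,0],"gripper": 1},{"xyz": [0,0,5],"turn": [0,0,0],"gripper": 1}]'

```text
time_s: 3.1
tcp_pos: [0.499, 0.0599, 0.0648]
ee_rot: [1.0, -0.0, 0.0, 0.0]
contact_force: [-4.9, -1.5, 18.8]
finger_gap: 0.0001
finger_force: 9.5
```

Request:
step_arm --moves '[{"xyz": [0,0,-40],"turn": [0,0,0],"gripper": 1},{"xyz": [0,0,-80],"turn": [0,0,0],"gripper": 1},{"xyz": [-30,50,-110],"turn": [0,0,0],"gripper": 1},{"xyz": [-60,80,-110],"turn": [0,0,0],"gripper": 1},{"xyz": [-60,80,-110],"turn": [0,0,0],"gripper": 1}]'

```text
time_s: 3.72
tcp_pos: [0.4374, -0.0212, 0.1751]
ee_rot: [1.0, -0.002, 0.001, 0.0]
contact_force: [-0.1, 0.5, -0.0]
finger_gap: -0.0003
finger_force: 0.0
```

```bash
python3 - <<'E'
from h import *
s=monitor.state(); print(s['time_s'],s['tcp_pos'],np.round(s['joints'],3),s['contact_force'])
t=vision.get_image('top')[:,:,::-1]; s=vision.get_image('scene')[:,:,::-1]
cv2.imwrite('pics/top1.png',t);cv2.imwrite('pics/scene1.png',s)
A=cv2.resize(t[140:230,265:400],None,fx=5,fy=5,interpolation=cv2.INTER_CUBIC)
B=cv2.resize(s[110:240,205:365],None,fx=5,fy=5,interpolation=cv2.INTER_CUBIC)[:, :]
A=cv2.resize(A,(400,267));B=cv2.resize(B,(400,325))
cv2.imwrite('pics/c1.png',np.vstack([cv2.resize(t[145:225,275:385],(770,560),interpolation=cv2.INTER_CUBIC)]))
cv2.imwrite('pics/c2.png',cv2.resize(s[110:240,205:365],(720,585),interpolation=cv2.INTER_CUBIC))
E
```

```text
3.725 [ 0.43739163 -0.02123042  0.1750947 ] [-0.235  0.142 -0.366  1.062 -0.     2.91 ] [-0.1114826   0.47730563 -0.0324601 ]
```

View pics/c1.png

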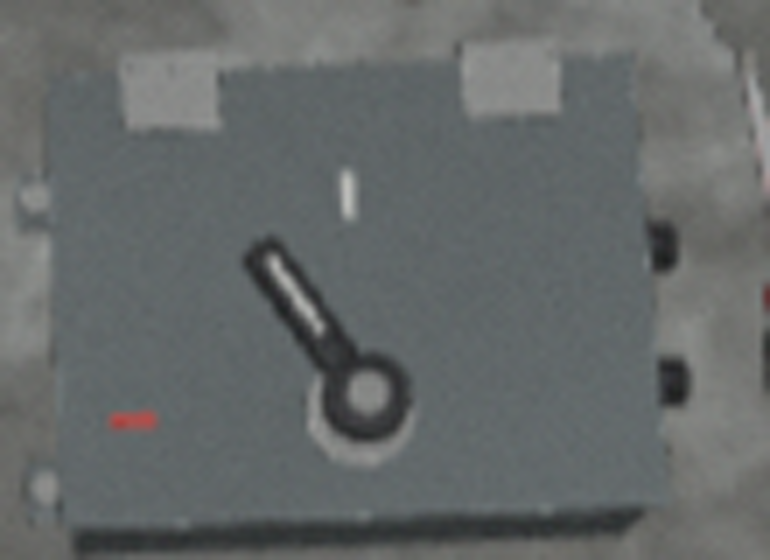

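Now the cover lies flat. The hub is at px (327.4, 200.7), the handle end at (312.6, 180.4), the white mark at (324.6, 172.9) and the red mark at (294, 205.1).

```bash
python3 - <<'E'
from h import *
h=onz('top',327.4,200.7,.092);e=onz('top',312.6,180.4,.091);w=onz('top',324.6,172.9,.065);r=onz('top',294,205.1,.065)
print(h,e,w,r,[np.degrees(np.arctan2(*(p-h)[1::-1])) for p in(e,w,r)])
E
```

```text
[0.51742785 0.14892566 0.092     ] [0.56836286 0.18081084 0.091     ] [0.59398135 0.14870493 0.065     ] [0.51631261 0.22671572 0.065     ] [np.float64(32.0464586564349), np.float64(-0.1651994335959723), np.float64(90.82136739194786)]
```

Request:
step_arm --moves '[{"xyz": [0,0,0],"turn": [0,0,-10],"gripper": 0.6},{"xyz": [0,0,0],"turn": [0,0,-20],"gripper": 0.6},{"xyz": [0,0,0],"turn": [0,0,-30],"gripper": 0.6},{"xyz": [0,0,0],"turn": [0,0,-40],"gripper": 0.6},{"xyz": [0,0,0],"turn": [0,0,-50],"gripper": 0.6},{"xyz": [0,0,0],"turn": [0,0,-60],"gripper": 0.6},{"xyz": [0,0,0],"turn": [0,0,-70],"gripper": 0.6},{"xyz": [0,0,0],"turn": [0,0,-80],"gripper": 0.6}]'

```text
time_s: 4.82
tcp_pos: [0.4393, -0.0191, 0.1741]
ee_rot: [0.764, 0.645, 0.0, -0.0]
contact_force: [0.1, 0.7, 0.1]
finger_gap: 0.0342
finger_force: 0.0
```

Request:
step_arm --moves '[{"xyz": [0,0,0],"turn": [0,0,-10],"gripper": 0.6},{"xyz": [0,0,0],"turn": [0,0,-20],"gripper": 0.6},{"xyz": [0,0,0],"turn": [0,0,-30],"gripper": 0.6},{"xyz": [0,0,0],"turn": [0,0,-40],"gripper": 0.6},{"xyz": [0,0,0],"turn": [0,0,-50],"gripper": 0.6},{"xyz": [0,0,0],"turn": [0,0,-60],"gripper": 0.6},{"xyz": [0,0,0],"turn": [0,0,-70],"gripper": 0.6},{"xyz": [0,0,0],"turn": [0,0,-80],"gripper": 0.6}]'

```text
time_s: 5.82
tcp_pos: [0.4393, -0.0191, 0.1741]
ee_rot: [0.171, 0.985, 0.0, -0.0]
contact_force: [-0.3, 0.0, -0.5]
finger_gap: 0.0339
finger_force: 0.0
```

Request:
step_arm --moves '[{"xyz": [-10,55,0],"turn": [0,0,-10],"gripper": 0.65},{"xyz": [-20,105,0],"turn": [0,0,-20],"gripper": 0.65},{"xyz": [-31,160,0],"turn": [0,0,-30],"gripper": 0.65},{"xyz": [-43,220,0],"turn": [0,0,-40],"gripper": 0.65},{"xyz": [-43,220,0],"turn": [0,0,-50],"gripper": 0.65},{"xyz": [-43,220,0],"turn": [0,0,-54],"gripper": 0.65},{"xyz": [-43,220,0],"turn": [0,0,-54],"gripper": 0.65}]'

```text
time_s: 6.7
tcp_pos: [0.5545, 0.1732, 0.1738]
ee_rot: [-0.292, 0.956, 0.0, -0.0]
contact_force: [0.1, -0.9, -0.4]
finger_gap: 0.0299
finger_force: 0.0
```

```bash
python3 - <<'E'
from h import *
s=monitor.state(); print(s['time_s'],s['tcp_pos'],s['finger_gap'],np.degrees(2*np.arctan2(s['ee_rot'][1],s['ee_rot'][0])),s['joints'])
w=vision.get_image('wrist')[:,:,::-1];cv2.imwrite('pics/w1.png',w)
E
```

```text
6.7 [0.55454712 0.17319766 0.173788  ] 0.029876235461520628 214.00223965313398 [ 1.62436070e-01  3.80910715e-01 -2.89947662e-02  1.16136992e+00
  1.22170547e-04 -4.31014994e-01]
```

View pics/w1.png

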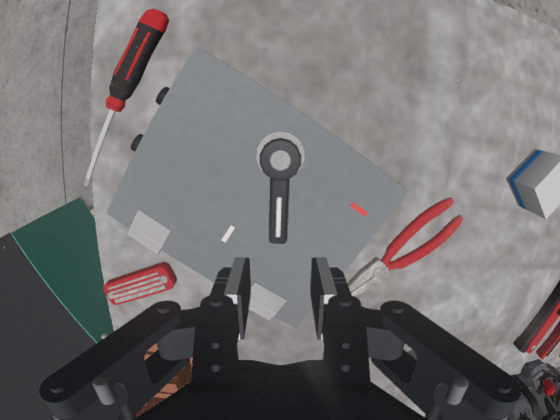

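The wrist view shows the bar upright in the image, with the hub at (280, 159), the end at (278, 242) and the fingers centred at column 280, so the straddle is aligned. Now I descend and close loosely.

Request:
step_arm --moves '[{"xyz": [0,0,50],"turn": [0,0,0],"gripper": 0.65},{"xyz": [0,0,85],"turn": [0,0,0],"gripper": 0.65},{"xyz": [0,0,95],"turn": [0,0,0],"gripper": 0.65},{"xyz": [0,0,103],"turn": [0,0,0],"gripper": 0.65},{"xyz": [0,0,103],"turn": [0,0,0],"gripper": 0.79},{"xyz": [0,0,103],"turn": [0,0,0],"gripper": 0.79}]'

```text
time_s: 7.5
tcp_pos: [0.5549, 0.1722, 0.0722]
ee_rot: [-0.292, 0.956, -0.0, 0.001]
contact_force: [0.0, 0.5, -1.5]
finger_gap: 0.018
finger_force: 0.0
```

Request:
step_arm --moves '[{"xyz": [0.5,-4.4,0],"turn": [0,0,8.5],"gripper": 0.79},{"xyz": [2,-10.9,0],"turn": [0,0,17],"gripper": 0.79},{"xyz": [4.4,-17.1,0],"turn": [0,0,25.5],"gripper": 0.79},{"xyz": [7.5,-22.7,0],"turn": [0,0,34],"gripper": 0.79},{"xyz": [8.6,-24.1,0],"turn": [0,0,36],"gripper": 0.79},{"xyz": [8.6,-24.1,0],"turn": [0,0,36],"gripper": 0.79}]'

```text
time_s: 8.25
tcp_pos: [0.5609, 0.1473, 0.0717]
ee_rot: [0.017, 1.0, 0.0, 0.0]
contact_force: [-0.2, 0.9, -0.2]
finger_gap: 0.0181
finger_force: 0.0
```

```bash
python3 - <<'E'
from h import *
s=monitor.state(); print(s['time_s'],s['tcp_pos'],s['finger_gap'],np.degrees(2*np.arctan2(s['ee_rot'][1],s['ee_rot'][0])),s['joints'],s['contact_force'])
w=vision.get_image('wrist')[:,:,::-1];cv2.imwrite('pics/w2.png',w)
E
```

```text
8.25 [0.56085097 0.1472812  0.07169047] 0.018075116815718568 178.07572539090236 [ 1.16330435e-01  4.46841286e-01 -2.15943714e-01  9.07414058e-01
 -3.92980519e-05  1.49915351e-01] [-0.18658763  0.86196699 -0.20674399]
```

View pics/w2.png

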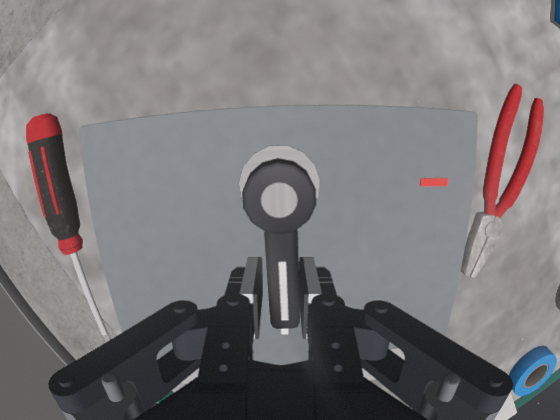

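The wrist view shows the bar running from the hub (279, 199) to its end (284, 325), with the white mark just behind the end, so it is lined up to within about 1°. Next I lift, shut the fingers and go over the hub.

Request:
step_arm --moves '[{"xyz": [0,0,-30],"turn": [0,0,0],"gripper": 0.79},{"xyz": [0,0,-55],"turn": [0,0,0],"gripper": 1},{"xyz": [44,0,-55],"turn": [0,0,0],"gripper": 1},{"xyz": [44,0,-40],"turn": [0,0,0],"gripper": 1},{"xyz": [44,0,-26],"turn": [0,0,0],"gripper": 1},{"xyz": [44,0,-22],"turn": [0,0,0],"gripper": 1}]'

```text
time_s: 9.05
tcp_pos: [0.5165, 0.1488, 0.0923]
ee_rot: [0.017, 1.0, -0.0, -0.001]
contact_force: [-0.2, 0.2, 0.7]
finger_gap: -0.0
finger_force: 0.0
```

Request:
step_arm --moves '[{"xyz": [0,0,3],"turn": [0,0,0],"gripper": 1},{"xyz": [0,0,6],"turn": [0,0,0],"gripper": 1},{"xyz": [0,0,6],"turn": [0,0,0],"gripper": 1}]'

```text
time_s: 9.43
tcp_pos: [0.5169, 0.1488, 0.0872]
ee_rot: [0.018, 1.0, -0.0, 0.0]
contact_force: [-0.1, -0.2, -0.6]
finger_gap: -0.0002
finger_force: 0.0
```

Request:
step_arm --moves '[{"xyz": [0,0,3],"turn": [0,0,0],"gripper": 1},{"xyz": [0,0,6],"turn": [0,0,0],"gripper": 1}]'

```text
time_s: 9.68
tcp_pos: [0.517, 0.1488, 0.0813]
ee_rot: [0.018, 1.0, 0.0, 0.0]
contact_force: [-0.1, -0.4, 2.1]
finger_gap: -0.0
finger_force: 1.2
```

Request:
step_arm --moves '[{"xyz": [0,0,2],"turn": [0,0,0],"gripper": 1},{"xyz": [0,0,4],"turn": [0,0,0],"gripper": 1},{"xyz": [0,0,4],"turn": [0,0,0],"gripper": 1}]'

```text
time_s: 10.05
tcp_pos: [0.5173, 0.149, 0.0793]
ee_rot: [0.018, 1.0, 0.0, 0.001]
contact_force: [-8.9, -1.3, 35.3]
finger_gap: -0.0
finger_force: 17.7
```

The latch is home at z = 0.079 under 35 N. Now I lift and straddle the bar again at its lower height.

Request:
step_arm --moves '[{"xyz": [0,0,-25],"turn": [0,0,0],"gripper": 1},{"xyz": [0,0,-60],"turn": [0,0,0],"gripper": 0.65},{"xyz": [-45,1.5,-60],"turn": [0,0,-2],"gripper": 0.65},{"xyz": [-45,1.5,-60],"turn": [0,0,-2],"gripper": 0.65},{"xyz": [-45,1.5,-30],"turn": [0,0,-2],"gripper": 0.65},{"xyz": [-45,1.5,-5],"turn": [0,0,-2],"gripper": 0.65},{"xyz": [-45,1.5,8],"turn": [0,0,-2],"gripper": 0.65},{"xyz": [-45,1.5,8],"turn": [0,0,-2],"gripper": 0.79}]'

```text
time_s: 11.05
tcp_pos: [0.561, 0.1487, 0.0688]
ee_rot: [0.0, 1.0, -0.0, -0.001]
contact_force: [0.4, 0.9, -0.5]
finger_gap: 0.0177
finger_force: 0.0
```

Request:
step_arm --moves '[{"xyz": [0.7,7.6,0],"turn": [0,0,-10],"gripper": 0.79},{"xyz": [2.7,15,0],"turn": [0,0,-20],"gripper": 0.79},{"xyz": [5.9,22,0],"turn": [0,0,-30],"gripper": 0.79},{"xyz": [10.3,28.3,0],"turn": [0,0,-40],"gripper": 0.79},{"xyz": [15.7,33.7,0],"turn": [0,0,-50],"gripper": 0.79},{"xyz": [22,38.1,0],"turn": [0,0,-60],"gripper": 0.79},{"xyz": [29,41.3,0],"turn": [0,0,-70],"gripper": 0.79},{"xyz": [36.4,43.3,0],"turn": [0,0,-80],"gripper": 0.79}]'

```text
time_s: 12.05
tcp_pos: [0.5259, 0.1923, 0.0705]
ee_rot: [-0.645, 0.764, -0.001, 0.001]
contact_force: [1.7, -0.3, 0.6]
finger_gap: 0.0181
finger_force: 0.6
```

Request:
step_arm --moves '[{"xyz": [0.2,3.8,1],"turn": [0,0,-5],"gripper": 0.79},{"xyz": [0.7,7.6,1],"turn": [0,0,-10],"gripper": 0.79},{"xyz": [0.9,9.5,1],"turn": [0,0,-11],"gripper": 0.79},{"xyz": [1,11.5,1],"turn": [0,0,-11],"gripper": 0.79},{"xyz": [1,12.5,1],"turn": [0,0,-11],"gripper": 0.79},{"xyz": [1,12.5,1],"turn": [0,0,-11],"gripper": 0.79}]'

```text
time_s: 12.8
tcp_pos: [0.5148, 0.1932, 0.0692]
ee_rot: [0.712, -0.702, 0.001, -0.001]
contact_force: [7.5, -0.6, 1.5]
finger_gap: 0.018
finger_force: 4.0
```

Request:
step_arm --moves '[{"xyz": [0,-4,0],"turn": [0,0,0],"gripper": 0.79},{"xyz": [0,-3,-5],"turn": [0,0,0],"gripper": 0.72},{"xyz": [0,-3,-40],"turn": [0,0,0],"gripper": 0.72},{"xyz": [0,-3,-90],"turn": [0,0,0],"gripper": 0.72},{"xyz": [40,50,-110],"turn": [0,0,0],"gripper": 0.72},{"xyz": [90,100,-110],"turn": [0,0,0],"gripper": 0.72},{"xyz": [140,140,-110],"turn": [0,0,0],"gripper": 0.72},{"xyz": [140,140,-110],"turn": [0,0,0],"gripper": 0.72}]'

```text
time_s: 13.8
tcp_pos: [0.3727, 0.0496, 0.1786]
ee_rot: [0.712, -0.702, -0.0, 0.0]
contact_force: [-0.4, 0.5, -1.0]
finger_gap: 0.0242
finger_force: 0.0
```

```bash
python3 - <<'E'
from h import *
s=monitor.state(); print(s['time_s'],s['tcp_pos'],s['contact_force'])
t=vision.get_image('top')[:,:,::-1]; s=vision.get_image('scene')[:,:,::-1]
a=cv2.resize(t[145:225,265:385],(700,290),interpolation=cv2.INTER_CUBIC); b=cv2.resize(s[130:240,205:365],(437,300),interpolation=cv2.INTER_CUBIC)
a=cv2.resize(t[145:225,275:385],(398,290),interpolation=cv2.INTER_CUBIC)
c=np.zeros((300,800,3),np.uint8);c[:290,:398]=a;c[:,400:800]=cv2.resize(b,(400,300));cv2.imwrite('pics/f.png',c)
E
```

```text
13.8 [0.37267113 0.04959473 0.17860251] [-0.39174291  0.50320194 -1.03517756]
```

View pics/f.png

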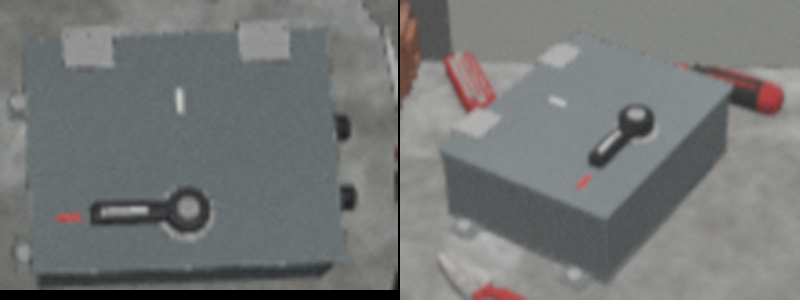

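The final view shows the cover flat and the handle low with no red stem. The handle points at the red mark: hub (187, 210), end (95, 214), mark (68, 217), which is parallel to the enclosure's y axis within about 1°. It was pushed against its stop with 7.5 N, so I'm handing in.

```bash
python3 -c "
from station import job
print(job.finish_job())"
```

```text
the job is handed in; nothing more can be done
None
```

The cover is shut and the latch is pressed home and turned to its stop at the red mark; the tools and boxes were left alone, and I handed the job in at about 14 s, with no verdict returned.

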